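# Edge the ceramic stone out of its dock and set it in the grinding rest

## Robot

A 6-joint arm with a two-finger parallel gripper is mounted at the origin on the work surface. World frame = base frame: x ahead of the robot, y to its left, z up, the work surface at z = 0. Lengths are in mm, angles in rad, forces in N, time in s.
With the tool pointing down it reaches from about 350 to 975 mm from the base axis. Payload 7.1 kg.
Tool frame: the origin (TCP) lies at the very end of the fingers, on their centre line; the grasp point (between the pads) lies ctrl.hold_point_z behind it (ctrl.hold_point_z is the distance from the TCP to the grasp point, in mm); z points along the fingers, y is the line along which they close (so a half turn about z gives the same grasp; the last joint's range is limited). The gripper opens to 88 mm and grips with 3 to 60 N. Pads are 20 mm wide; open, the fingers measure 115 mm over their backs; the gripper's body (75 mm by 178 mm) begins 61 mm behind the grasp point.
Start: joints at [-1.23, 0.423, 1.63, -0, 1.089, -0.019], TCP at [220.071, -584.956, 222.675] pointing down, gripper open.
Joint ranges: [-3, 3], [-0.9, 2.11], [0.09, 2.58], [-1.31, 4.45], [0.11, 2.69], [-2.54, 2.54]. Speed limits (rad/s): [2.39, 2.39, 3.01, 3.14, 3.14, 3.14].

## Interface

Orientations are given as a rotation vector (axis times angle).
In Python, from workcell import ctrl gives the robot as it stands. The module is installed in compiled form; this text tells all that it offers.
- The arm moves only by the shell command python3 -m creep 'ROWS'. ROWS is JSON, a list of rows, each an object with "translation": the shift along the tool's x, y, z in mm, a list of three; "angular": the turn, a rotation vector about the tool's x, y, z in rad, a list of three; "jaw": the opening, from 0 (shut) to 1 (fully open). A call has exactly 8 rows; each row is the pose to reach, as a shift and turn from the pose commanded when the call began, along the tool's axes at that moment; what a row does not reach only later rows make up. A row lasts 1/8 s, in which the tool goes at most 62.5 mm and 10.7 degrees, less where a joint would pass 70% of its speed; a pose out of reach is approached as far as the arm can. A call with a gripper value outside its range is refused whole. The fingers move at their own pace and stop on an object; the grip force is fixed at half the most. Time passes only in rows, so rows that repeat a pose let the fingers close, or fill a call up. It gives the time, the measured TCP pose, the force, the opening and the grip force at its end, in the units of the state.
- ctrl.get_obs(): the state, without advancing time (a new reading comes with each control period).
- ctrl.get_image(name): name is "scene" or "top"; returns the picture (384x512x3 uint8, red, green, blue); there is no depth.
- ctrl.camera_info(name): a dict with "camera_matrix" (3x3 intrinsics, pixels), "distortion" ([k1, k2, p1, p2, k3] as OpenCV has them; the pictures are not rectified), "world_from_camera" (4x4, takes a point from camera to world coordinates). Camera axes: x right, y up, looking along -z (the intrinsics and any distortion apply to the point x, -y, -z); pixel columns grow to the right and rows downward; lengths in mm; the calibration is good to about 2 mm. A picture is of the moment at which its call begins. camera_info takes no time and is no camera call.
- ctrl.close_job(): hands the job in; it is judged then, once.
Trained networks look in the newest picture that a camera, given by its name, has taken for a name from the list of things; names that differ only in an ending like _2 or _b are one class to them, and where a whole thing is asked for, a point or a joint stands for the part that bears it (a point fixed in the world has none). Each returns a list of dicts, best first, with "score" (0 to 1); they miss things now and then, are a little off and sometimes report something else, mostly with a low value. They report only what shows in the picture. A call takes as long as a camera call. They do not tell look-alikes from the thing itself.
- ctrl.look_for(camera, label): "rect" ([left, top, right, bottom] in pixels, round what is visible of it).
The state is a dict: "t": time; "qpos": joint angles; "qvel": joint speeds; "joint_torque": joint torques, N m; "ee_pos": TCP position; "orientation": TCP orientation; "ft_force": force on the tool from outside, world axes, zero at the start; "moment": the same for the moment, N m; "width": finger opening in mm; "grasp_force": force on a finger pad.
Only numpy, scipy, OpenCV 4.12 (cv2) and the standard library are available. Lean on these libraries where they do the work, as an engineer would, in place of code of your own. Each camera call takes 0.05 s, during which the arm holds its last target. There are 200 camera calls.

## Task

Press lightly on top of the white ceramic finishing stone and slide it out over the open end of its wooden dock until at least a third of its length overhangs, with the stone still lying flat. Then pinch the overhanging end, lift the stone out, lay it flat on the metal grinding rest and push it gently fully home between the brass cheeks against the brass end stop, and let go. The stone is brittle: keep every press and push on it below about 15 N, do not drop it, and leave the other things on the bench where they are.

Things in the scene. Friction and masses are not known exactly. Their poses are not given: they have to be found in the camera images.
- stone: White ceramic finishing stone, rigid flat plate 120 x 50 x 6 mm (x, y, z), 0.1 to 0.2 kg. Origin: centre of its underside; x along its length, z up. Starts flat on the dock's bed between the rails, its -x end 2 to 18 mm inside the dock's open end. Friction on the bed about 0.35 to 0.55; fingertips grip it better: a press of 7 N or more drags it, a lighter one may slip.
- dock: Fixed dark wooden dock 146 x 76 mm, let into the table by 0 to 12 mm (z of its origin 0 to -12 mm). Origin: centre of its underside; z up. Heights above the origin: flat bed 50 mm, from x = -70 mm (open end, towards the robot, a sheer drop) to +66 mm (end wall, top 62 mm); side rails at y = +-28.5 to +-38 mm along the whole bed, tops 55 mm, 1 mm below the stone's top.
- dock_edge (a point): Middle of the upper edge of the dock's open end, at bed height; axes as the dock's.
- rest: Fixed metal grinding rest, let in by 0 to 6 mm. Origin: centre of underside. Bed 40 mm above it: a beam 28 mm wide from x = -58 to +6 mm, fingers pass down beside it (base plate 130 x 100, top at 8 mm), then a 74 mm wide block. On it brass cheeks, 5 mm tall, 54 mm apart inside for the stone's sides, from x = +4 mm, with flared lead-ins from -11 mm; a 12 mm tall end stop has its face at x = +52 mm.
- rest_home (a point): Where the centre of the stone's underside lies when it is fully home: on the rest's bed, x = -8 mm, so that its far end touches the end stop and its near 10 mm overhangs the beam; axes as the rest's.
- ink: Bystander: ink jar, 52 mm wide, 55 mm tall. Origin: centre of its underside.
- loupe: Bystander: black eye loupe, 34 mm wide, 32 mm tall. Origin: centre of its underside.
- driver: Bystander: screwdriver with yellow handle, 150 mm long, lying along its x. Origin: under its middle.
- brush: Bystander: brush with wooden handle, 160 mm long, lying along its x. Origin: under its middle.
- nibtray: Bystander: black divided tray 100 x 70 x 18 mm. Origin: centre of its underside.
- polish: Bystander: red polish can, 60 mm wide, 70 mm tall. Origin: centre of its underside.
- weight: Bystander: brass cylinder, 44 mm wide, 35 mm tall. Origin: centre of its underside.
Mind the look-alikes: they are no part of the job. Leave any blue or red look-alike of the dock alone. There is more than one size of the stone; the one meant has the size given above.

How it is judged (in metres and radians):
On the way, in this order (a step that is already met when the one before it is completed fails the run):
1. the stone lies flat on the dock's bed and overhangs its open end by at least 35 mm (x of stone in the frame of dock_edge between 0 and 0.025 m and angle between stone's own z axis and vertical below 0.06 rad and z of stone in the frame of dock_edge between -0.004 and 0.004 m), for 0.2 s.
2. the stone is held in the fingers, lifted off the dock (contact force between the fingers and stone above 1 N and contact force between stone and dock below 0.1 N and height (world z) of stone above 0.06 m), for 0.2 s.
At the end, for the whole second after the job is handed in: The stone lies flat and still on the rest's bed between the cheeks, its far end within 3 mm of the end stop, its centre within 4 mm of the middle line, its length within 0.08 rad of the rest's; the stone is released (x of stone in the frame of rest_home between -0.003 and 0.003 m and y of stone in the frame of rest_home between -0.004 and 0.004 m and z of stone in the frame of rest_home between -0.003 and 0.003 m and angle between the x axis of stone and the x axis of rest, either way round below 0.08 rad and angle between stone's own z axis and vertical below 0.05 rad and linear speed of stone below 0.01 m/s); the robot touches nothing.
It fails at once if the stone is pressed or pushed on the dock with more than 20 N (contact force between stone and dock above 20 N).
It fails at once if the stone is pressed or pushed on the rest with more than 20 N (contact force between stone and rest above 20 N).
It fails at once if the stone is dropped below the beds (height (world z) of stone below 0.025 m).
It fails at once if a bystander is moved by more than 20 mm (distance of any of ink, loupe, driver, brush, nibtray, polish, weight from where it was at the start of the episode above 0.02 m).
It also fails if it takes over 72 s, if anything falls off the work surface, if the arm or the gripper's body presses on something with over 40 N, if the wrist force passes 120 N, or if a joint passes its speed limit or range.

## Working session

There is one attempt and no reset: what is moved stays moved. The work goes in short steps, Python scripts to look and compute and a shell command to move; the robot and the scene stay as the last step left them, time stands still between calls to the robot, and variables do not carry over. Pictures are saved under pics/ and viewed, at most 12 in all, crops included, and the job is handed in when it is done.

```bash
mkdir -p pics; cat > h.py <<'E'
import numpy as np, cv2
from workcell import ctrl
def ci(n):
    c=ctrl.camera_info(n); return np.array(c["camera_matrix"],float),np.array(c["distortion"],float),np.array(c["world_from_camera"],float)
def ray(n,uv,z):
    K,D,T=ci(n); p=cv2.undistortPoints(np.array(uv,float).reshape(-1,1,2),K,D).reshape(-1,2)
    d=np.c_[p[:,0],-p[:,1],-np.ones(len(p))]@T[:3,:3].T; o=T[:3,3]
    return o+d*((z-o[2])/d[:,2])[:,None]
def proj(n,P):
    K,D,T=ci(n); q=(np.array(P,float).reshape(-1,3)-T[:3,3])@T[:3,:3]
    q=q*[1,-1,-1]; return cv2.projectPoints(q,np.zeros(3),np.zeros(3),K,D)[0].reshape(-1,2)
def save(n,f):
    im=ctrl.get_image(n); cv2.imwrite(f,im[...,::-1]); return im
E
python3 - <<'E'
from h import *
for n in("top","scene"):
    save(n,f"pics/{n}0.png"); print(n,ci(n)[2].round(2).tolist(),ci(n)[0].round(1).tolist())
    for l in("stone","dock","rest","ink","polish","weight","nibtray"):
        print(l,[(np.round(d["rect"]).tolist(),round(d["score"],2)) for d in ctrl.look_for(n,l)[:4]])
E
```

```text
top [[0.01, 1.0, -0.1, 497.1], [-1.0, 0.01, -0.0, 25.12], [0.0, 0.1, 1.0, 1232.15], [0.0, 0.0, 0.0, 1.0]] [[460.7, 0.0, 259.0], [0.0, 460.7, 193.3], [0.0, 0.0, 1.0]]
stone [([332.0, 170.0, 360.0, 218.0], 0.83), ([226.0, 273.0, 285.0, 319.0], 0.81), ([310.0, 98.0, 328.0, 124.0], 0.65)]
dock [([401.0, 133.0, 442.0, 194.0], 0.82), ([344.0, 266.0, 379.0, 321.0], 0.81)]
rest [([158.0, 188.0, 207.0, 251.0], 0.89)]
ink [([269.0, 187.0, 285.0, 205.0], 0.88)]
polish [([203.0, 128.0, 228.0, 156.0], 0.77)]
weight [([315.0, 144.0, 329.0, 155.0], 0.81), ([158.0, 191.0, 210.0, 244.0], 0.58)]
nibtray [([271.0, 234.0, 286.0, 247.0], 0.71), ([262.0, 119.0, 288.0, 155.0], 0.63)]
scene [[-0.51, -0.61, 0.61, 1541.52], [0.86, -0.37, 0.35, 543.44], [0.01, 0.7, 0.71, 1153.42], [0.0, 0.0, 0.0, 1.0]] [[480.1, 0.0, 246.4], [0.0, 480.1, 192.7], [0.0, 0.0, 1.0]]
stone [([269.0, 148.0, 313.0, 180.0], 0.83), ([178.0, 162.0, 204.0, 187.0], 0.7), ([157.0, 229.0, 178.0, 244.0], 0.49)]
dock [([203.0, 116.0, 240.0, 155.0], 0.82), ([176.0, 159.0, 208.0, 206.0], 0.57), ([112.0, 155.0, 153.0, 190.0], 0.55)]
rest [([234.0, 188.0, 246.0, 210.0], 0.67), ([294.0, 205.0, 341.0, 242.0], 0.61)]
ink [([234.0, 187.0, 248.0, 209.0], 0.82)]
polish [([250.0, 229.0, 273.0, 260.0], 0.81), ([176.0, 158.0, 208.0, 204.0], 0.63)]
weight [([178.0, 202.0, 195.0, 218.0], 0.76)]
nibtray [([198.0, 222.0, 232.0, 253.0], 0.68)]
```

View pics/top0.png

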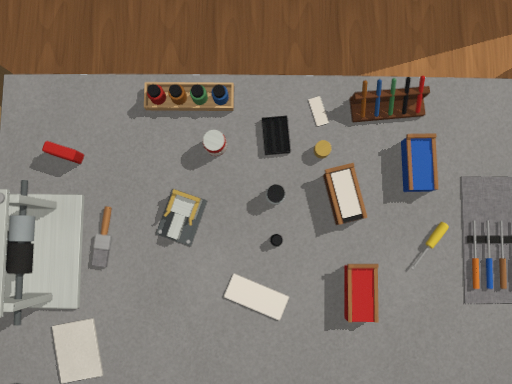

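View pics/scene0.png

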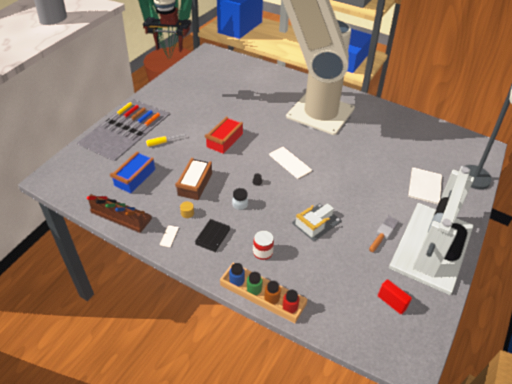

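The stone sits in the wooden dock at top (346,193), with its open end towards the image bottom (351,218). The rest is at (182,218), its end stop towards (183,195). The large white plate at (257,297) and the small one at (318,111) are look-alikes. Next I'll take closer crops.

```bash
python3 - <<'E'
from h import *
im=cv2.imread("pics/top0.png")
a=cv2.resize(im[155:231,308:384],(600,600),interpolation=cv2.INTER_CUBIC)
cv2.imwrite("pics/cropd.png",a)
b=cv2.resize(im[180:255,146:221],(600,600),interpolation=cv2.INTER_CUBIC); cv2.imwrite("pics/cropr.png",b)
E
```

```text
(no output)
```

View pics/cropd.png

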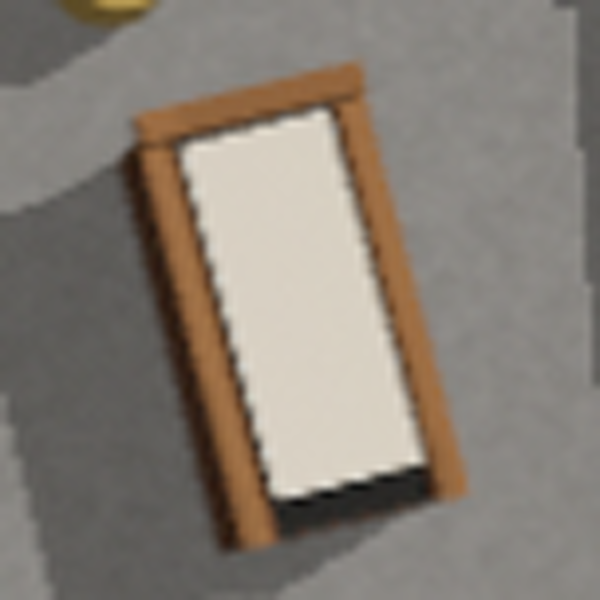

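View pics/cropr.png

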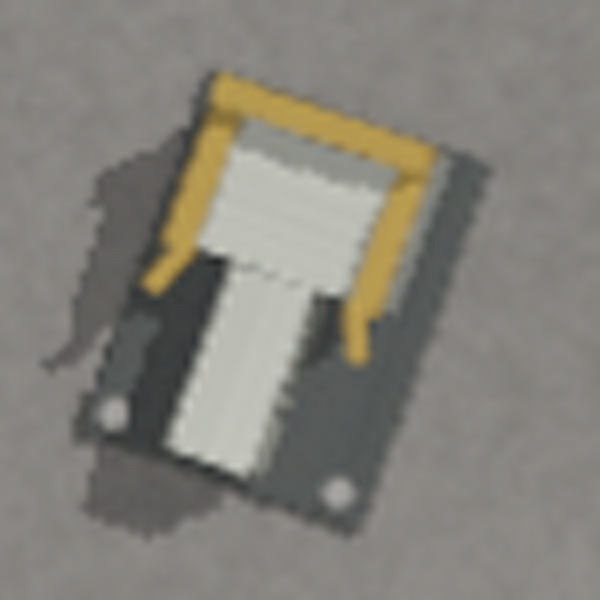

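```bash
cat > fit.py <<'E'
from h import *
def px(c,o,s): return (np.array(c,float)+.5)/s-.5+o
def fit(W,M):
    M=np.array(M,float);W=W[:,:2];a=M-M.mean(0);b=W-W.mean(0)
    th=np.arctan2((a[:,0]*b[:,1]-a[:,1]*b[:,0]).sum(),(a*b).sum());R=np.array([[np.cos(th),-np.sin(th)],[np.sin(th),np.cos(th)]])
    t=W.mean(0)-R@M.mean(0); return th,t,(W-(M@R.T+t)).round(1).tolist()
E
python3 - <<'E'
from fit import *
od=np.array([308,155]);orr=np.array([146,180]);s=600/76
for z in(44,56):
  print("stone",fit(ray("top",px([(180,152),(330,105),(425,463),(272,500)],od,s),z),[(60,25),(60,-25),(-60,-25),(-60,25)]))
  W=np.r_[ray("top",px([(222,548),(467,492)],od,s),z-1),ray("top",px([(135,115),(362,63)],od,s),z+6)]
  print("dock",fit(W,[(-73,38),(-73,-38),(73,38),(73,-38)]),fit(W,[(-70,38),(-70,-38),(76,38),(76,-38)])[1])
for z in(34,40):
  W=np.r_[ray("top",px([(165,447),(248,477)],orr,8),z),ray("top",px([(240,113),(405,172)],orr,8),z+12)]
  print("rest",fit(W,[(-58,14),(-58,-14),(52,27),(52,-27)]))
  W=ray("top",px([(80,435),(355,535),(490,170),(215,75)],orr,8),z-32)
  print("rest base",fit(W,[(-65,50),(-65,-50),(65,-50),(65,50)]))
# scene cam edges check for heights: predicted dz effect
o=ctrl.get_obs();print(o["ee_pos"],o["orientation"],o["ft_force"],o["width"],ctrl.hold_point_z)
for n,r in(("ink",(269,187,285,205)),("polish",(203,128,228,156)),("weight",(315,144,329,155)),("loupe",(271,234,286,247))): print(n,ray("top",[((r[0]+r[2])/2,(r[1]+r[3])/2)],40).round())
import cv2
im=cv2.imread("pics/scene0.png")
a=cv2.resize(im[150:212,165:220],None,fx=9,fy=9,interpolation=cv2.INTER_CUBIC);b=cv2.resize(im[195:250,285:350],None,fx=9,fy=9,interpolation=cv2.INTER_CUBIC)
c=np.zeros((600,800,3),np.uint8);a=cv2.resize(a,(400,451));b=cv2.resize(b,(400,338));c[:451,:400]=a;c[:338,400:]=b;cv2.imwrite("pics/cs.png",c)
E
```

```text
stone (np.float64(0.25478043628093533), array([ 615.67894768, -199.04992459]), [[-1.7, 0.5], [1.9, -1.0], [-0.2, -0.8], [-0.1, 1.2]])
dock (np.float64(0.22335184476159292), array([ 615.50660542, -196.92473906]), [[-0.5, 3.6], [1.7, -2.9], [-1.2, 0.1], [-0.0, -0.8]]) [ 612.58112393 -197.5892374 ]
stone (np.float64(0.2547804362809354), array([ 614.4813027 , -196.78583614]), [[-2.2, 0.1], [1.2, -0.9], [0.4, -0.4], [0.6, 1.1]])
dock (np.float64(0.22343048788053918), array([ 614.30606038, -194.67783864]), [[0.4, 3.4], [2.3, -2.4], [-1.8, -0.4], [-0.8, -0.6]]) [ 611.38063116 -195.34256706]
rest (np.float64(-0.3434076983917644), array([551.76036594, 232.91996886]), [[0.1, 0.5], [0.1, -0.4], [0.1, 1.5], [-0.4, -1.6]])
rest base (np.float64(-0.33217656393718215), array([550.49779023, 233.67314296]), [[0.4, -1.0], [0.9, 0.9], [0.1, 0.7], [-1.4, -0.6]])
rest (np.float64(-0.3434932280845872), array([551.49806481, 231.86926739]), [[0.4, 0.3], [0.4, -0.4], [-0.2, 1.5], [-0.6, -1.4]])
rest base (np.float64(-0.3321765639371824), array([550.23733009, 232.65595531]), [[0.6, -1.3], [1.3, 1.0], [-0.2, 1.0], [-1.8, -0.7]])
[ 220.07363892 -584.96513928  222.70272062] [3.09087699e+00 5.62041229e-01 5.38565392e-05] [ 0.10024148 -1.35456389 -1.0114691 ] 87.81534782282607 18.700000000000003
ink [[607. -21.  40.]]
polish [[748. 142.  40.]]
weight [[ 731. -138.   40.]]
loupe [[492. -25.  40.]]
```

View pics/cs.png

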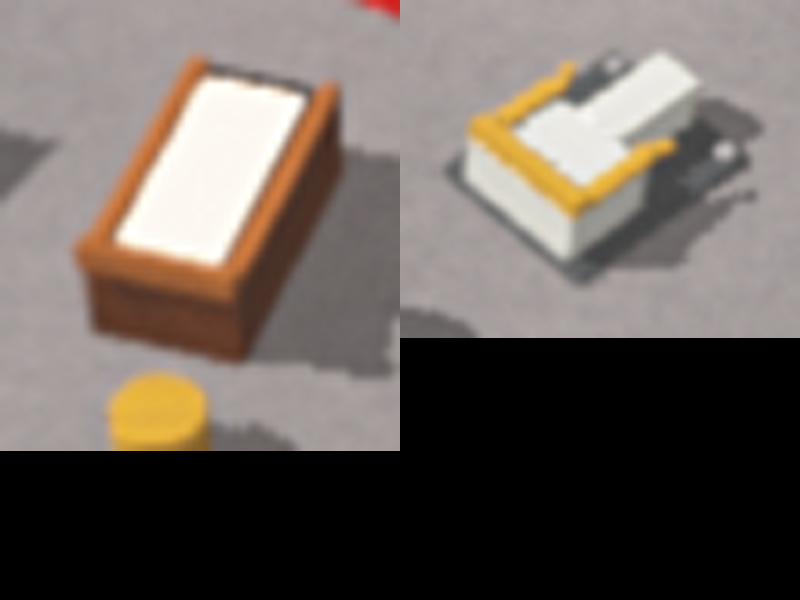

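```bash
cat > g.py <<'E'
import sys
from h import *
from scipy.spatial.transform import Rotation as R
def go(x,y,z,a):
    o=ctrl.get_obs();r=R.from_rotvec(o["orientation"]);t=R.from_matrix(np.array([[np.cos(a),np.sin(a),0],[np.sin(a),-np.cos(a),0],[0,0,-1]]))
    print("t",o["t"],"pos",o["ee_pos"].round(1) if hasattr(o["ee_pos"],"round") else o["ee_pos"],"F",np.round(o["ft_force"],1),"w",round(o["width"],1))
    print("shift",r.inv().apply(np.array([x,y,z])-o["ee_pos"]).round(1),"turn",(r.inv()*t).as_rotvec().round(3),"q",np.round(o["qpos"],2))
go(*map(float,sys.argv[1:5]))
E
python3 g.py 639 -192 100 0.25
```

```text
t 0.8 pos [ 220.1 -585.   222.7] F [ 0.1 -1.4 -1. ] w 87.8
shift [ 530.4 -220.3  122.7] turn [ 0.   -0.    0.11] q [-1.23  0.42  1.63  0.    1.09 -0.02]
```

```bash
python3 -m creep '[{"translation":[50,-21,0],"angular":[0,0,0.01],"jaw":0},{"translation":[104,-43,0],"angular":[0,0,0.02],"jaw":0},{"translation":[158,-66,0],"angular":[0,0,0.04],"jaw":0},{"translation":[212,-88,0],"angular":[0,0,0.05],"jaw":0},{"translation":[266,-110,0],"angular":[0,0,0.06],"jaw":0},{"translation":[320,-133,20],"angular":[0,0,0.07],"jaw":0},{"translation":[374,-155,40],"angular":[0,0,0.08],"jaw":0},{"translation":[420,-174,60],"angular":[0,0,0.09],"jaw":0}]'; python3 g.py 639 -192 70 0.25
```

```text
t: 1.8
ee_pos: [553.5, -272.6, 162.4]
orientation: [3.113, 0.423, 0.001]
ft_force: [-0.2, -0.7, 0.0]
width: 11.2
grasp_force: 0.0
t 1.8 pos [ 553.5 -272.6  162.4] F [-0.2 -0.7  0. ] w 11.2
shift [103.8 -54.9  92.4] turn [ 0.001 -0.001  0.02 ] q [-0.48  0.48  1.69  0.    0.97  0.82]
```

```bash
python3 -m creep '[{"translation":[45,-24,10],"angular":[0,0,0.01],"jaw":0},{"translation":[90,-47,30],"angular":[0,0,0.02],"jaw":0},{"translation":[104,-55,60],"angular":[0,0,0.02],"jaw":0},{"translation":[104,-55,80],"angular":[0,0,0.02],"jaw":0},{"translation":[104,-55,90],"angular":[0,0,0.02],"jaw":0},{"translation":[104,-55,92],"angular":[0,0,0.02],"jaw":0},{"translation":[104,-55,92],"angular":[0,0,0.02],"jaw":0},{"translation":[104,-55,92],"angular":[0,0,0.02],"jaw":0}]'; python3 g.py 639 -192 60 0.25; python3 - <<'E'
from h import *
im=save("top","pics/t1.png");a=cv2.resize(im[150:240,305:395,::-1],(600,600),interpolation=cv2.INTER_CUBIC);cv2.imwrite("pics/t1c.png",a)
E
```

```text
t: 2.8
ee_pos: [637.9, -194.1, 71.7]
orientation: [3.117, 0.39, 0.002]
ft_force: [-0.7, -0.5, -0.4]
width: 0.2
grasp_force: 0.0
t 2.8 pos [ 637.9 -194.1   71.7] F [-0.7 -0.5 -0.4] w 0.2
shift [ 1.6 -1.8 11.7] turn [ 0.001 -0.001 -0.001] q [-0.31  0.67  1.61  0.    0.86  1.01]
```

View pics/t1c.png

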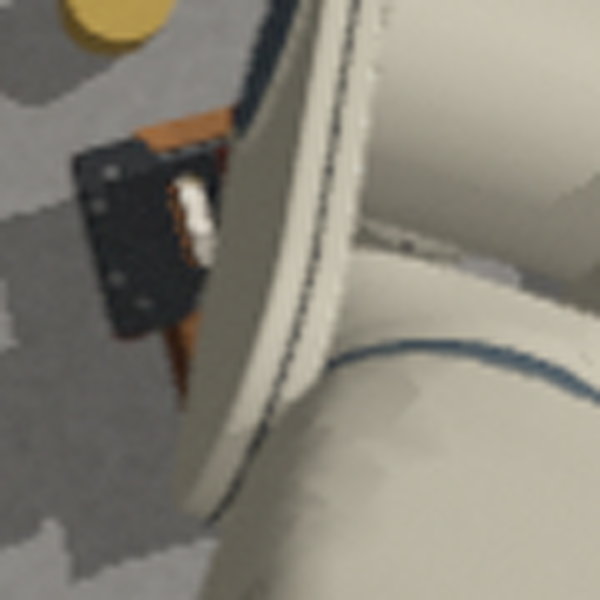

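The arm hides the stone from the top camera. I'll triangulate the stone's top height from the first pictures to shorten the search for contact.

```bash
cat > tri.py <<'E'
from fit import *
from scipy.optimize import least_squares
def tri(pt,ps):
    out=[]
    for a,b in zip(pt,ps):
        out.append(least_squares(lambda X:np.r_[proj("top",X)[0]-a,proj("scene",X)[0]-b],[600,0,50]).x)
    return np.array(out)
E
python3 - <<'E'
from tri import *
T=tri(px([(180,152),(330,105),(425,463),(272,500)],np.array([308,155]),600/76),px([(225,265),(115,247),(203,75),(310,95)],np.array([165,150]),400/55))
print(T.round(1),T.mean(0),fit(T,[(60,25),(60,-25),(-60,-25),(-60,25)])[:2])
# rest: beam near corners, (scene 400 offset, scale 400/65)
S=tri(px([(165,447),(248,477)],np.array([146,180]),8),px([(698-400,82),(660-400,52)],np.array([285,195]),400/65))
print(S.round(1))
E
python3 -m creep '[{"translation":[1,-1,3],"angular":[0,0,0],"jaw":0},{"translation":[2,-2,6],"angular":[0,0,0],"jaw":0},{"translation":[2,-2,9],"angular":[0,0,0],"jaw":0},{"translation":[2,-2,11],"angular":[0,0,0],"jaw":0},{"translation":[2,-2,12],"angular":[0,0,0],"jaw":0},{"translation":[2,-2,12],"angular":[0,0,0],"jaw":0},{"translation":[2,-2,12],"angular":[0,0,0],"jaw":0},{"translation":[2,-2,12],"angular":[0,0,0],"jaw":0}]'
```

```text
[[ 663.  -155.4   57. ]
 [ 679.  -204.8   56.7]
 [ 562.7 -235.6   57.4]
 [ 549.9 -184.8   58.8]] [ 613.631847   -195.1238418    57.44563495] (np.float64(0.26028503336887937), array([ 613.631847 , -195.1238418]))
[[501.6 266.   38.6]
 [492.1 239.3  38. ]]
t: 3.85
ee_pos: [639.0, -191.1, 58.8]
orientation: [3.117, 0.391, 0.0]
ft_force: [-0.3, 0.1, 0.3]
width: 0.9
grasp_force: 0.0
```

```bash
python3 -m creep '[{"translation":[0,0,1],"angular":[0,0,0],"jaw":0},{"translation":[0,0,2],"angular":[0,0,0],"jaw":0},{"translation":[0,0,2.5],"angular":[0,0,0],"jaw":0},{"translation":[0,0,2.5],"angular":[0,0,0],"jaw":0},{"translation":[0,0,2.5],"angular":[0,0,0],"jaw":0},{"translation":[0,0,2.5],"angular":[0,0,0],"jaw":0},{"translation":[0,0,2.5],"angular":[0,0,0],"jaw":0},{"translation":[0,0,2.5],"angular":[0,0,0],"jaw":0}]'
```

```text
t: 4.85
ee_pos: [638.9, -191.1, 56.2]
orientation: [-3.117, -0.391, 0.0]
ft_force: [-0.1, -0.2, -0.2]
width: 0.7
grasp_force: 0.0
```

```bash
python3 -m creep '[{"translation":[0,0,0.2],"angular":[0,0,0],"jaw":0},{"translation":[0,0,0.4],"angular":[0,0,0],"jaw":0},{"translation":[0,0,0.7],"angular":[0,0,0],"jaw":0},{"translation":[0,0,1],"angular":[0,0,0],"jaw":0},{"translation":[0,0,1],"angular":[0,0,0],"jaw":0},{"translation":[0,0,1],"angular":[0,0,0],"jaw":0},{"translation":[0,0,1],"angular":[0,0,0],"jaw":0},{"translation":[0,0,1],"angular":[0,0,0],"jaw":0}]'
```

```text
t: 5.85
ee_pos: [638.9, -191.1, 55.2]
orientation: [-3.117, -0.391, 0.0]
ft_force: [-0.3, -0.6, -1.0]
width: 0.8
grasp_force: 0.0
```

```bash
python3 -m creep '[{"translation":[0,0,0.2],"angular":[0,0,0],"jaw":0},{"translation":[0,0,0.4],"angular":[0,0,0],"jaw":0},{"translation":[0,0,0.6],"angular":[0,0,0],"jaw":0},{"translation":[0,0,0.8],"angular":[0,0,0],"jaw":0},{"translation":[0,0,1],"angular":[0,0,0],"jaw":0},{"translation":[0,0,1],"angular":[0,0,0],"jaw":0},{"translation":[0,0,1],"angular":[0,0,0],"jaw":0},{"translation":[0,0,1],"angular":[0,0,0],"jaw":0}]'
```

```text
t: 6.85
ee_pos: [638.9, -191.0, 54.4]
orientation: [-3.117, -0.391, 0.0]
ft_force: [-1.9, 0.4, 4.9]
width: 0.0
grasp_force: 2.4
```

```bash
python3 -m creep '[{"translation":[0,0,0.1],"angular":[0,0,0],"jaw":0},{"translation":[0,0,0.2],"angular":[0,0,0],"jaw":0},{"translation":[0,0,0.3],"angular":[0,0,0],"jaw":0},{"translation":[0,0,0.3],"angular":[0,0,0],"jaw":0},{"translation":[0,0,0.3],"angular":[0,0,0],"jaw":0},{"translation":[0,0,0.3],"angular":[0,0,0],"jaw":0},{"translation":[0,0,0.3],"angular":[0,0,0],"jaw":0},{"translation":[0,0,0.3],"angular":[0,0,0],"jaw":0}]'
```

```text
t: 7.85
ee_pos: [639.0, -191.1, 54.4]
orientation: [3.117, 0.391, 0.0]
ft_force: [-3.4, 0.2, 7.9]
width: 0.1
grasp_force: 3.6
```

```bash
python3 -m creep '[{"translation":[0,0,0.2],"angular":[0,0,0],"jaw":0},{"translation":[-2,0,0.25],"angular":[0,0,0],"jaw":0},{"translation":[-5,0,0.25],"angular":[0,0,0],"jaw":0},{"translation":[-8,0,0.25],"angular":[0,0,0],"jaw":0},{"translation":[-11,0,0.25],"angular":[0,0,0],"jaw":0},{"translation":[-13,0,0.25],"angular":[0,0,0],"jaw":0},{"translation":[-15,0,0.25],"angular":[0,0,0],"jaw":0},{"translation":[-15,0,0.25],"angular":[0,0,0],"jaw":0}]'; python3 - <<'E'
from h import *
im=save("scene","pics/s1.png");a=cv2.resize(im[140:215,155:230,::-1],(600,600),interpolation=cv2.INTER_CUBIC);cv2.imwrite("pics/s1c.png",a)
E
```

```text
t: 8.85
ee_pos: [625.5, -195.2, 54.4]
orientation: [3.116, 0.391, 0.004]
ft_force: [1.6, 0.1, 6.4]
width: 0.6
grasp_force: 3.0
```

View pics/s1c.png

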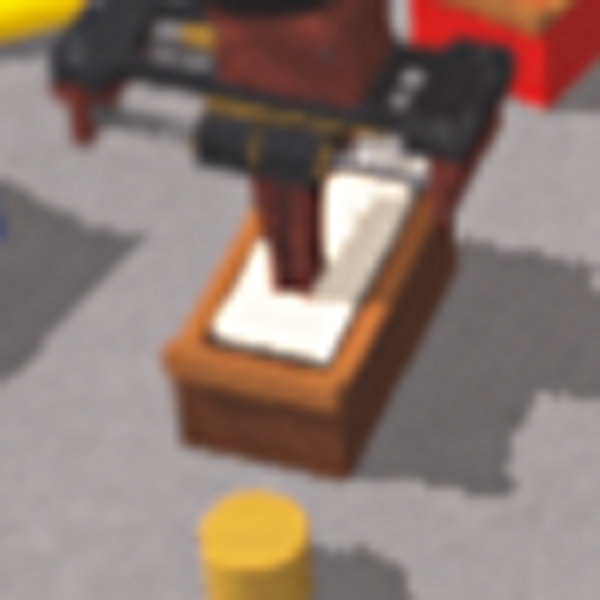

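```bash
cat > edge.py <<'E'
import sys
from h import *
from scipy.ndimage import map_coordinates
def far(f,c=(614.5,-197),a=.255,z=54.7,lat=(-15,-10,12,16)):
    im=cv2.imread(f,0).astype(float);out=[]
    for l in lat:
        s=np.arange(-20,85,.5);P=np.c_[c[0]+s*np.cos(a)-l*np.sin(a),c[1]+s*np.sin(a)+l*np.cos(a),0*s+z]
        uv=proj("scene",P);v=map_coordinates(im,[uv[:,1],uv[:,0]],order=1)
        k=np.where((v[:-1]>150)&(v[1:]<=150))[0];out.append((s[k]).tolist())
    return out
if __name__=="__main__":
    for f in sys.argv[1:]: print(f,far(f))
E
python3 -m creep '[{"translation":[0,0,0.1],"angular":[0,0,0],"jaw":0},{"translation":[0,0,0.2],"angular":[0,0,0],"jaw":0},{"translation":[0,0,0.3],"angular":[0,0,0],"jaw":0},{"translation":[0,0,0.4],"angular":[0,0,0],"jaw":0},{"translation":[0,0,0.4],"angular":[0,0,0],"jaw":0},{"translation":[0,0,0.4],"angular":[0,0,0],"jaw":0},{"translation":[0,0,0.4],"angular":[0,0,0],"jaw":0},{"translation":[0,0,0.4],"angular":[0,0,0],"jaw":0}]'
python3 edge.py pics/scene0.png pics/s1.png
```

```text
t: 9.9
ee_pos: [625.6, -195.2, 54.3]
orientation: [3.116, 0.391, 0.004]
ft_force: [1.4, 1.7, 9.5]
width: 0.5
grasp_force: 4.6
pics/scene0.png [[59.5], [60.5], [59.5], [59.5]]
pics/s1.png [[50.5], [51.0], [50.0], [50.0]]
```

```bash
python3 -m creep '[{"translation":[-2,0,0],"angular":[0,0,0],"jaw":0},{"translation":[-6,0,0.05],"angular":[0,0,0],"jaw":0},{"translation":[-10,0,0.05],"angular":[0,0,0],"jaw":0},{"translation":[-14,0,0.1],"angular":[0,0,0],"jaw":0},{"translation":[-18,0,0.1],"angular":[0,0,0],"jaw":0},{"translation":[-20,0,0.1],"angular":[0,0,0],"jaw":0},{"translation":[-20,0,0.1],"angular":[0,0,0],"jaw":0},{"translation":[-20,0,0.1],"angular":[0,0,0],"jaw":0}]'; python3 -c "
from h import *
save('scene','pics/s2.png')"; python3 edge.py pics/s2.png
```

```text
t: 10.9
ee_pos: [606.8, -200.3, 54.4]
orientation: [3.115, 0.391, 0.006]
ft_force: [2.7, 0.6, 8.4]
width: 0.8
grasp_force: 4.2
pics/s2.png [[31.0], [31.0], [31.5], [31.0]]
```

```bash
python3 - <<'E'
from fit import *
o=np.array([308,155]);s=600/76;u=np.array([np.cos(.255),np.sin(.255)])
n=ray("top",px([(272,500),(425,463)],o,s),54.7)[:,:2]@u
f=ray("top",px([(180,152),(330,105)],o,s),54.7)[:,:2]@u
e=ray("top",px([(283,533),(436,499)],o,s),48.7)[:,:2]@u
e2=ray("top",px([(222,548),(270,546),(440,503),(467,492)],o,s),53.7)[:,:2]@u
w=ray("top",px([(135,115),(362,63)],o,s),60.7)[:,:2]@u
print("near",n,"far",f,"mid",(n.mean()+f.mean())/2,"edge",e,e2,"wall outer-146",w-146)
print("center now", np.array([614.5,-197])@u-28.5)
E
```

```text
near [485.80820781 485.22653046] far [603.0295693  606.08112605] mid 545.0363584042009 edge [474.54859734 473.000782  ] [474.75829969 471.57108643 471.48959316 472.78067453] wall outer-146 [471.75319656 470.30498618]
center now 516.4367496996572
```

```bash
python3 -m creep '[{"translation":[-3,0,0.05],"angular":[0,0,0],"jaw":0},{"translation":[-8,0,0.1],"angular":[0,0,0],"jaw":0},{"translation":[-13,0,0.1],"angular":[0,0,0],"jaw":0},{"translation":[-18,0,0.1],"angular":[0,0,0],"jaw":0},{"translation":[-23,0,0.1],"angular":[0,0,0],"jaw":0},{"translation":[-28,0,0.1],"angular":[0,0,0],"jaw":0},{"translation":[-32,0,0.1],"angular":[0,0,0],"jaw":0},{"translation":[-34,0,0.1],"angular":[0,0,0],"jaw":0}]'; python3 -c "
from h import *
save('scene','pics/s3.png')"; python3 edge.py pics/s3.png
```

```text
t: 11.95
ee_pos: [574.2, -208.8, 54.4]
orientation: [3.115, 0.391, 0.007]
ft_force: [4.4, 0.6, 8.1]
width: 0.5
grasp_force: 4.1
pics/s3.png [[-1.5], [-2.5], [-2.5], [-2.5]]
```

```bash
python3 -m creep '[{"translation":[0,0,-1],"angular":[0,0,0],"jaw":0},{"translation":[0,0,-4],"angular":[0,0,0],"jaw":0},{"translation":[0,0,-25],"angular":[0,0,0],"jaw":0},{"translation":[-10,0,-60],"angular":[0,0,0],"jaw":0.3},{"translation":[-40,0,-65],"angular":[0,0,0],"jaw":1},{"translation":[-46,0,-65],"angular":[0,0,0],"jaw":1},{"translation":[-46,0,-65],"angular":[0,0,0],"jaw":1},{"translation":[-46,0,-65],"angular":[0,0,0],"jaw":1}]'; python3 g.py 528.5 -219.5 33 0.255;python3 - <<'E'
from h import *
im=save("scene","pics/s4.png");a=cv2.resize(im[130:205,155:230,::-1],(600,600),interpolation=cv2.INTER_CUBIC);cv2.imwrite("pics/s4c.png",a)
E
python3 edge.py pics/s4.png
```

```text
t: 13.0
ee_pos: [528.1, -219.4, 117.9]
orientation: [-3.117, -0.392, -0.0]
ft_force: [0.1, -0.6, 0.1]
width: 47.0
grasp_force: 0.0
t 13.0 pos [ 528.1 -219.4  117.9] F [ 0.1 -0.6  0.1] w 47.0
shift [ 0.3  0.2 84.9] turn [-0.    -0.    -0.005] q [-0.41  0.49  1.82  0.    0.84  0.91]
pics/s4.png [[-3.0], [-2.5], [-2.5], [-2.0]]
```

View pics/s4c.png

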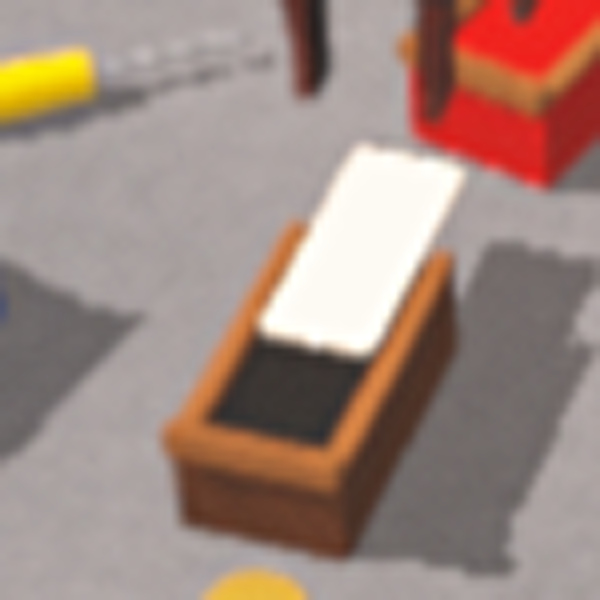

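The stone lies flat and overhangs by about 45 to 50 mm: its -x end is at crop (360–465,145–170), past the rail ends at (295,225) and (440,255). Now for the pinch.

```bash
python3 -m creep '[{"translation":[0,0,0],"angular":[0,0,0],"jaw":1},{"translation":[0,0,0],"angular":[0,0,0],"jaw":1},{"translation":[0,0,10],"angular":[0,0,0],"jaw":1},{"translation":[0,0,30],"angular":[0,0,0],"jaw":1},{"translation":[0,0,50],"angular":[0,0,-0.005],"jaw":1},{"translation":[0,0,70],"angular":[0,0,-0.005],"jaw":1},{"translation":[0,0,85],"angular":[0,0,-0.005],"jaw":1},{"translation":[0,0,85],"angular":[0,0,-0.005],"jaw":1}]' && python3 -m creep '[{"translation":[0,0,0],"angular":[0,0,0],"jaw":0.65},{"translation":[0,0,0],"angular":[0,0,0],"jaw":0.6},{"translation":[0,0,0],"angular":[0,0,0],"jaw":0.55},{"translation":[0,0,0],"angular":[0,0,0],"jaw":0.5},{"translation":[0,0,0],"angular":[0,0,0],"jaw":0.45},{"translation":[0,0,0],"angular":[0,0,0],"jaw":0.4},{"translation":[0,0,0],"angular":[0,0,0],"jaw":0.4},{"translation":[0,0,0],"angular":[0,0,0],"jaw":0.4}]'
```

```text
t: 14.05
ee_pos: [526.6, -219.1, 31.6]
orientation: [-3.115, -0.399, 0.003]
ft_force: [0.3, -0.3, 0.6]
width: 87.7
grasp_force: 0.0
t: 15.05
ee_pos: [527.6, -219.6, 33.2]
orientation: [3.116, 0.399, 0.0]
ft_force: [0.8, -0.6, 4.5]
width: 49.7
grasp_force: 30.0
```

```bash
python3 -m creep '[{"translation":[0,0,-1],"angular":[0,0,0],"jaw":0.4},{"translation":[0,0,-4],"angular":[0,0,0],"jaw":0.4},{"translation":[0,0,-10],"angular":[0,0,0],"jaw":0.4},{"translation":[0,0,-20],"angular":[0,0,0],"jaw":0.4},{"translation":[0,0,-35],"angular":[0,0,0],"jaw":0.4},{"translation":[0,0,-50],"angular":[0,0,0],"jaw":0.4},{"translation":[0,0,-60],"angular":[0,0,0],"jaw":0.4},{"translation":[0,0,-60],"angular":[0,0,0],"jaw":0.4}]'
python3 g.py 480 250 110 -0.338
```

```text
t: 16.05
ee_pos: [528.2, -219.8, 94.2]
orientation: [3.115, 0.399, 0.003]
ft_force: [0.5, -0.3, -2.8]
width: 49.4
grasp_force: 30.0
t 16.05 pos [ 528.2 -219.8   94.2] F [ 0.5 -0.3 -2.8] w 49.4
shift [  71.8 -466.7  -16.2] turn [ 0.001 -0.002  0.593] q [-0.42  0.52  1.83  0.    0.79  0.9 ]
```

```bash
python3 g.py 466.7 262.6 70 -0.338; python3 -m creep '[{"translation":[3,-30,-10],"angular":[0,0,0.04],"jaw":0.4},{"translation":[9,-80,-16],"angular":[0,0,0.1],"jaw":0.4},{"translation":[17,-135,-16],"angular":[0,0,0.18],"jaw":0.4},{"translation":[26,-190,-16],"angular":[0,0,0.25],"jaw":0.4},{"translation":[35,-245,-16],"angular":[0,0,0.33],"jaw":0.4},{"translation":[44,-300,-16],"angular":[0,0,0.4],"jaw":0.4},{"translation":[53,-355,-16],"angular":[0,0,0.47],"jaw":0.4},{"translation":[58,-400,-16],"angular":[0,0,0.53],"jaw":0.4}]'; python3 g.py 466.7 262.6 70 -0.338
```

```text
t 16.05 pos [ 528.2 -219.8   94.2] F [ 0.5 -0.3 -2.8] w 49.4
shift [  62.1 -482.3   23.7] turn [ 0.001 -0.002  0.593] q [-0.42  0.52  1.83  0.    0.79  0.9 ]
t: 17.05
ee_pos: [482.2, 184.2, 108.7]
orientation: [3.112, -0.433, -0.0]
ft_force: [0.2, -0.3, -2.2]
width: 49.4
grasp_force: 30.0
t 17.05 pos [482.2 184.2 108.7] F [ 0.2 -0.3 -2.2] w 49.4
shift [-36.3 -71.2  38.7] turn [0.    0.    0.062] q [0.34 0.44 1.94 0.   0.76 2.19]
```

```bash
python3 -m creep '[{"translation":[-10,-20,0],"angular":[0,0,0.02],"jaw":0.4},{"translation":[-22,-45,0],"angular":[0,0,0.04],"jaw":0.4},{"translation":[-33,-65,0],"angular":[0,0,0.06],"jaw":0.4},{"translation":[-36,-71,10],"angular":[0,0,0.062],"jaw":0.4},{"translation":[-36,-71,25],"angular":[0,0,0.062],"jaw":0.4},{"translation":[-36,-71,38],"angular":[0,0,0.062],"jaw":0.4},{"translation":[-36,-71,39],"angular":[0,0,0.062],"jaw":0.4},{"translation":[-36,-71,39],"angular":[0,0,0.062],"jaw":0.4}]'; python3 g.py 466.7 262.6 70 -0.338; python3 - <<'E'
from h import *
im=save("top","pics/t5.png");a=cv2.resize(im[180:255,146:221,::-1],(400,400),interpolation=cv2.INTER_CUBIC)
im=save("scene","pics/s5.png");b=cv2.resize(im[175:250,280:355,::-1],(400,400),interpolation=cv2.INTER_CUBIC)
cv2.imwrite("pics/c5.png",np.hstack([a,b]))
E
```

```text
t: 18.05
ee_pos: [467.6, 259.9, 69.8]
orientation: [3.097, -0.528, -0.001]
ft_force: [-0.3, 0.1, -1.6]
width: 49.6
grasp_force: 30.0
t 18.05 pos [467.6 259.9  69.8] F [-0.3  0.1 -1.6] w 49.6
shift [-1.8 -2.3 -0.2] turn [0. 0. 0.] q [ 0.48  0.52  1.92 -0.    0.7   2.39]
```

View pics/c5.png

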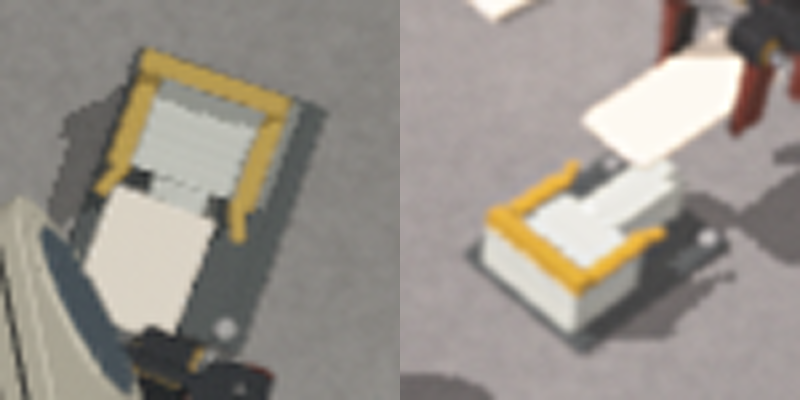

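```bash
python3 - <<'E'
from tri import *
pt=px([(118,186),(216,222)],np.array([146,180]),400/75); ps=px([(245,165),(183,120)],np.array([280,175]),400/75)
T=tri(pt,ps);print("tri",T.round(1))
a=-.338;u=np.array([np.cos(a),np.sin(a)]);v=np.array([-u[1],u[0]])
W=ray("top",pt,91.5)[:,:2];print("stone far",W.round(1),"ang",np.arctan2(-(W[0]-W[1])[0],(W[0]-W[1])[1]))
o=np.array([551,232.9]);print("in rest",(W-o)@u,(W-o)@v)
tc=np.array([467.6,259.9]);print("tcp",(tc-o)@u,(tc-o)@v)
# cheeks inner top edges, 8x crop0 (cols x+?): left (238,128)-(196,247), right (398,180)-(350,310); z=43
C=ray("top",px([(238,122),(194,250),(398,178),(352,308)],np.array([146,180]),8),43)[:,:2]
print("cheeks",((C-o)@u).round(1),((C-o)@v).round(1))
E
```

```text
tri [[553.  253.9  89.9]
 [536.9 207.7  88.1]]
stone far [[553.6 252.2]
 [537.3 206.1]] ang -0.3392539583084793
in rest [-3.91719211 -3.97850391] [ 19.04906191 -29.84551748]
tcp -87.63443222502923 -2.18318313403924
cheeks [49.6  5.8 50.2  5.8] [ 28.6  27.2 -26.7 -27.6]
```

```bash
python3 -m creep '[{"translation":[0,-2,5],"angular":[0,0,0],"jaw":0.4},{"translation":[0,-4.2,12],"angular":[0,0,0],"jaw":0.4},{"translation":[0,-4.2,20],"angular":[0,0,0],"jaw":0.4},{"translation":[0,-4.2,28],"angular":[0,0,0],"jaw":0.4},{"translation":[0,-4.2,35],"angular":[0,0,0],"jaw":0.4},{"translation":[0,-4.2,39],"angular":[0,0,0],"jaw":0.4},{"translation":[0,-4.2,40],"angular":[0,0,0],"jaw":0.4},{"translation":[0,-4.2,40],"angular":[0,0,0],"jaw":0.4}]'; python3 - <<'E'
from h import *
im=save("top","pics/t6.png");a=cv2.resize(im[195:255,150:210,::-1],(600,600),interpolation=cv2.INTER_CUBIC)
cv2.imwrite("pics/c6.png",a)
E
```

```text
t: 19.15
ee_pos: [468.9, 264.3, 30.1]
orientation: [-3.097, 0.527, -0.0]
ft_force: [0.3, 0.0, -1.0]
width: 49.7
grasp_force: 30.0
```

View pics/c6.png

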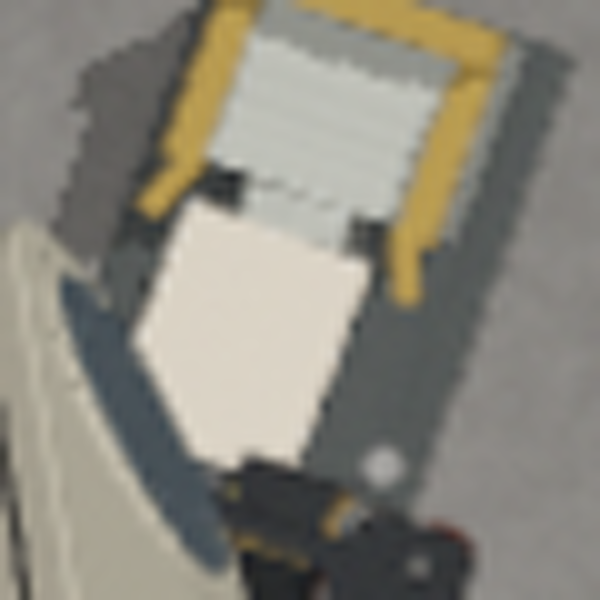

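```bash
python3 - <<'E'
from fit import *
a=-.338;u=np.array([np.cos(a),np.sin(a)]);v=np.array([-u[1],u[0]]);o=np.array([551,232.9])
f=lambda p,z:ray("top",px(p,np.array([150,195]),10),z)[:,:2]-o
for n,p,z in(("far",[(188,200),(372,262)],51.8),("right edge",[(372,262),(305,462)],51.8),("cheekL",[(254,28),(208,165)],43),("cheekR",[(448,85),(393,232)],43),("beam/block L,R",[(245,205),(347,250)],38)):
  W=f(p,z);d=W[0]-W[1];print(n,(W@u).round(1),(W@v).round(1),np.arctan2(d[1],d[0]).round(3))
E
python3 g.py 466.7 262.6 25 -0.338
```

```text
far [-4.3 -3. ] [ 25.6 -24.6] 1.258
right edge [ -3.  -56.6] [-24.6 -26.5] -0.302
cheekL [43.1  5.7] [27.2 25.7] -0.299
cheekR [46.4  5.9] [-25.5 -25.6] -0.337
beam/block L,R [-0.7 -2.6] [ 13.9 -15.2] 1.169
t 19.2 pos [469.  264.4  30.2] F [ 0.2  0.7 -2.2] w 49.3
shift [-1.6  2.5  5.2] turn [-0.    -0.     0.001] q [0.49 0.6  1.92 0.   0.63 2.4 ]
```

```bash
python3 -m creep '[{"translation":[0,0,1],"angular":[0,0,0],"jaw":0.4},{"translation":[0,0,2],"angular":[0,0,0],"jaw":0.4},{"translation":[0,0,3],"angular":[0,0,0],"jaw":0.4},{"translation":[0,0,4],"angular":[0,0,0],"jaw":0.4},{"translation":[0,0,5],"angular":[0,0,0],"jaw":0.4},{"translation":[0,0,5.5],"angular":[0,0,0],"jaw":0.4},{"translation":[0,0,5.5],"angular":[0,0,0],"jaw":0.4},{"translation":[0,0,5.5],"angular":[0,0,0],"jaw":0.4}]';python3 -m creep '[{"translation":[0,0,0.2],"angular":[0,0,0],"jaw":0.4},{"translation":[0,0,0.4],"angular":[0,0,0],"jaw":0.4},{"translation":[0,0,0.6],"angular":[0,0,0],"jaw":0.4},{"translation":[0,0,0.8],"angular":[0,0,0],"jaw":0.4},{"translation":[0,0,0.8],"angular":[0,0,0],"jaw":0.4},{"translation":[0,0,0.8],"angular":[0,0,0],"jaw":0.4},{"translation":[0,0,0.8],"angular":[0,0,0],"jaw":0.4},{"translation":[0,0,0.8],"angular":[0,0,0],"jaw":0.4}]'
```

```text
t: 20.2
ee_pos: [468.9, 264.3, 24.6]
orientation: [-3.097, 0.527, -0.0]
ft_force: [0.4, -0.5, -2.5]
width: 49.7
grasp_force: 30.0
t: 21.2
ee_pos: [468.9, 264.3, 23.7]
orientation: [-3.097, 0.527, 0.0]
ft_force: [-1.4, 0.2, -1.9]
width: 49.4
grasp_force: 30.0
```

```bash
python3 -m creep '[{"translation":[0,0,0.2],"angular":[0,0,0],"jaw":0.4},{"translation":[0,0,0.4],"angular":[0,0,0],"jaw":0.4},{"translation":[0,0,0.6],"angular":[0,0,0],"jaw":0.4},{"translation":[0,0,0.8],"angular":[0,0,0],"jaw":0.4},{"translation":[0,0,0.8],"angular":[0,0,0],"jaw":0.4},{"translation":[0,0,0.8],"angular":[0,0,0],"jaw":0.4},{"translation":[0,0,0.8],"angular":[0,0,0],"jaw":0.4},{"translation":[0,0,0.8],"angular":[0,0,0],"jaw":0.4}]';python3 g.py 466.7 262.6 22 -0.338
```

```text
t: 22.2
ee_pos: [468.9, 264.3, 22.9]
orientation: [-3.097, 0.527, -0.0]
ft_force: [-1.1, -0.4, -1.0]
width: 49.2
grasp_force: 30.0
t 22.2 pos [468.9 264.3  22.9] F [-1.1 -0.4 -1. ] w 49.2
shift [-1.5  2.3  0.9] turn [-0.    -0.     0.001] q [0.49 0.61 1.92 0.   0.61 2.4 ]
```

```bash
python3 -m creep '[{"translation":[0,0,0.2],"angular":[0,0,0],"jaw":0.4},{"translation":[0,0,0.4],"angular":[0,0,0],"jaw":0.4},{"translation":[0,0,0.6],"angular":[0,0,0],"jaw":0.4},{"translation":[0,0,0.7],"angular":[0,0,0],"jaw":0.4},{"translation":[0,0,0.7],"angular":[0,0,0],"jaw":0.4},{"translation":[0,0,0.7],"angular":[0,0,0],"jaw":0.4},{"translation":[0,0,0.7],"angular":[0,0,0],"jaw":0.4},{"translation":[0,0,0.7],"angular":[0,0,0],"jaw":0.4}]';python3 g.py 466.7 262.6 22 -0.338
```

```text
t: 23.2
ee_pos: [468.8, 264.3, 22.3]
orientation: [-3.097, 0.527, -0.0]
ft_force: [-1.3, -0.5, 4.0]
width: 49.5
grasp_force: 30.0
t 23.2 pos [468.8 264.3  22.3] F [-1.3 -0.5  4. ] w 49.5
shift [-1.4  2.3  0.3] turn [-0.    -0.     0.001] q [0.49 0.61 1.92 0.   0.61 2.4 ]
```

```bash
python3 -m creep '[{"translation":[0,0,-0.3],"angular":[0,0,0],"jaw":0.4},{"translation":[2,0,-0.3],"angular":[0,0,0],"jaw":0.4},{"translation":[4,0,-0.3],"angular":[0,0,0],"jaw":0.4},{"translation":[6,0,-0.3],"angular":[0,0,0],"jaw":0.4},{"translation":[8,0,-0.3],"angular":[0,0,0],"jaw":0.4},{"translation":[10,0,-0.3],"angular":[0,0,0],"jaw":0.4},{"translation":[12,0,-0.3],"angular":[0,0,0],"jaw":0.4},{"translation":[14,0,-0.3],"angular":[0,0,0],"jaw":0.4}]';python3 g.py 466.7 262.6 22 -0.338
```

```text
t: 24.2
ee_pos: [482.2, 259.6, 22.6]
orientation: [-3.097, 0.527, -0.0]
ft_force: [-2.7, 0.7, 4.7]
width: 49.5
grasp_force: 30.0
t 24.2 pos [482.2 259.6  22.6] F [-2.7  0.7  4.7] w 49.5
shift [-15.6   2.3   0.6] turn [-0.     0.     0.001] q [0.47 0.62 1.9  0.   0.62 2.38]
```

```bash
python3 -m creep '[{"translation":[1,0,-0.3],"angular":[0,0,0],"jaw":0.4},{"translation":[4,0,-0.3],"angular":[0,0,0],"jaw":0.4},{"translation":[7,0,-0.3],"angular":[0,0,0],"jaw":0.4},{"translation":[10,0,-0.3],"angular":[0,0,0],"jaw":0.4},{"translation":[13,0,-0.3],"angular":[0,0,0],"jaw":0.4},{"translation":[16,0,-0.3],"angular":[0,0,0],"jaw":0.4},{"translation":[19,0,-0.3],"angular":[0,0,0],"jaw":0.4},{"translation":[22,0,-0.3],"angular":[0,0,0],"jaw":0.4}]';python3 g.py 466.7 262.6 22 -0.338; python3 - <<'E'
from h import *
im=save("top","pics/t7.png");a=cv2.resize(im[185:245,150:210,::-1],(600,600),interpolation=cv2.INTER_CUBIC)
cv2.imwrite("pics/c7.png",a)
E
```

```text
t: 25.2
ee_pos: [503.0, 252.3, 22.8]
orientation: [3.097, -0.527, -0.0]
ft_force: [-0.5, 0.7, 0.2]
width: 49.5
grasp_force: 30.0
t 25.2 pos [503.  252.3  22.8] F [-0.5  0.7  0.2] w 49.5
shift [-37.7   2.3   0.8] turn [0.    0.    0.001] q [0.44 0.63 1.86 0.   0.65 2.35]
```

View pics/c7.png

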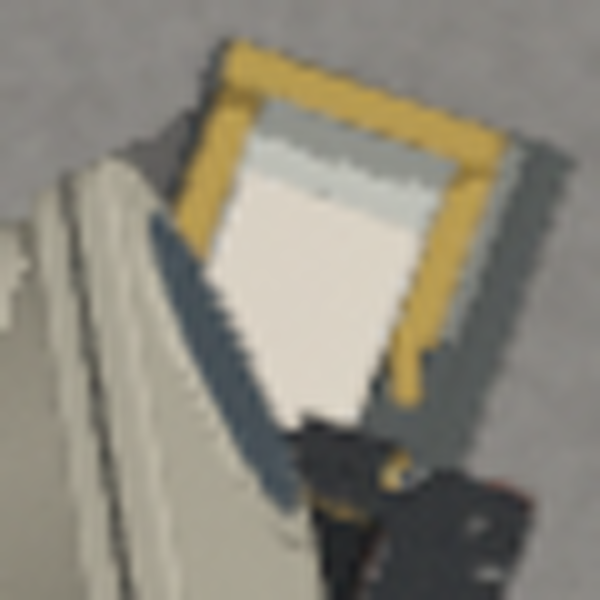

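The stone is between the cheeks, with its far edge at crop (245–425,175–230) and about 20 mm left to the stop. I'll continue slowly.

```bash
python3 -m creep '[{"translation":[2,0,0],"angular":[0,0,0],"jaw":0.4},{"translation":[4,0,0],"angular":[0,0,0],"jaw":0.4},{"translation":[6,0,0],"angular":[0,0,0],"jaw":0.4},{"translation":[8,0,0],"angular":[0,0,0],"jaw":0.4},{"translation":[10,0,0],"angular":[0,0,0],"jaw":0.4},{"translation":[12,0,0],"angular":[0,0,0],"jaw":0.4},{"translation":[14,0,0],"angular":[0,0,0],"jaw":0.4},{"translation":[15,0,0],"angular":[0,0,0],"jaw":0.4}]';python3 -m creep '[{"translation":[0.3,0,0],"angular":[0,0,0],"jaw":0.4},{"translation":[0.5,0,0],"angular":[0,0,0],"jaw":0.4},{"translation":[0.8,0,0],"angular":[0,0,0],"jaw":0.4},{"translation":[1,0,0],"angular":[0,0,0],"jaw":0.4},{"translation":[1,0,0],"angular":[0,0,0],"jaw":0.4},{"translation":[1,0,0],"angular":[0,0,0],"jaw":0.4},{"translation":[1,0,0],"angular":[0,0,0],"jaw":0.4},{"translation":[1,0,0],"angular":[0,0,0],"jaw":0.4}]'
```

```text
t: 26.25
ee_pos: [517.1, 247.4, 22.8]
orientation: [-3.097, 0.527, -0.0]
ft_force: [0.6, -0.4, -1.3]
width: 49.7
grasp_force: 30.0
t: 27.25
ee_pos: [517.9, 247.1, 22.8]
orientation: [-3.097, 0.527, -0.0]
ft_force: [0.3, 0.6, -1.0]
width: 49.7
grasp_force: 30.0
```

```bash
for i in 1; do python3 -m creep '[{"translation":[0.2,0,0],"angular":[0,0,0],"jaw":0.4},{"translation":[0.4,0,0],"angular":[0,0,0],"jaw":0.4},{"translation":[0.6,0,0],"angular":[0,0,0],"jaw":0.4},{"translation":[0.8,0,0],"angular":[0,0,0],"jaw":0.4},{"translation":[0.8,0,0],"angular":[0,0,0],"jaw":0.4},{"translation":[0.8,0,0],"angular":[0,0,0],"jaw":0.4},{"translation":[0.8,0,0],"angular":[0,0,0],"jaw":0.4},{"translation":[0.8,0,0],"angular":[0,0,0],"jaw":0.4}]'; done
```

```text
t: 28.25
ee_pos: [518.8, 246.8, 22.9]
orientation: [-3.097, 0.527, -0.0]
ft_force: [0.0, -0.8, -1.0]
width: 50.1
grasp_force: 30.0
```

```bash
python3 -m creep '[{"translation":[0.2,0,0],"angular":[0,0,0],"jaw":0.4},{"translation":[0.4,0,0],"angular":[0,0,0],"jaw":0.4},{"translation":[0.6,0,0],"angular":[0,0,0],"jaw":0.4},{"translation":[0.8,0,0],"angular":[0,0,0],"jaw":0.4},{"translation":[0.8,0,0],"angular":[0,0,0],"jaw":0.4},{"translation":[0.8,0,0],"angular":[0,0,0],"jaw":0.4},{"translation":[0.8,0,0],"angular":[0,0,0],"jaw":0.4},{"translation":[0.8,0,0],"angular":[0,0,0],"jaw":0.4}]'
```

```text
t: 29.25
ee_pos: [519.5, 246.5, 22.8]
orientation: [-3.097, 0.527, -0.0]
ft_force: [0.8, 0.1, -1.8]
width: 49.0
grasp_force: 30.0
```

```bash
python3 - <<'E'
from h import *
im=save("top","pics/t8.png");a=cv2.resize(im[185:245,150:210,::-1],(600,600),interpolation=cv2.INTER_CUBIC)
cv2.imwrite("pics/c8.png",a)
# brightness profile along the axis (stone/bed/stop)
from scipy.ndimage import map_coordinates
a=-.335;o=np.array([551,233.2]);s=np.arange(30,60,1.)
for l in(-8,0,8):
  P=np.c_[o[0]+s*np.cos(a)-l*np.sin(a),o[1]+s*np.sin(a)+l*np.cos(a),0*s+44];uv=proj("top",P)
  print(l,[int(map_coordinates(im[...,2].astype(float),[[q[1]],[q[0]]],order=1)[0]) for q in uv])
E
```

```text
-8 [196, 196, 196, 196, 196, 196, 196, 196, 196, 196, 196, 196, 196, 196, 196, 196, 191, 178, 164, 150, 139, 129, 115, 100, 87, 85, 83, 81, 81, 82]
0 [195, 195, 196, 196, 196, 196, 196, 196, 196, 196, 196, 196, 196, 195, 195, 195, 188, 176, 163, 152, 143, 133, 119, 107, 97, 90, 84, 81, 81, 80]
8 [195, 195, 196, 196, 196, 196, 196, 196, 195, 195, 195, 195, 195, 195, 195, 195, 186, 172, 157, 147, 139, 130, 118, 104, 93, 87, 82, 80, 81, 81]
```

```bash
python3 -m creep '[{"translation":[0.2,0,0],"angular":[0,0,0],"jaw":0.4},{"translation":[0.4,0,0],"angular":[0,0,0],"jaw":0.4},{"translation":[0.6,0,0],"angular":[0,0,0],"jaw":0.4},{"translation":[0.8,0,0],"angular":[0,0,0],"jaw":0.4},{"translation":[0.8,0,0],"angular":[0,0,0],"jaw":0.4},{"translation":[0.8,0,0],"angular":[0,0,0],"jaw":0.4},{"translation":[0.8,0,0],"angular":[0,0,0],"jaw":0.4},{"translation":[0.8,0,0],"angular":[0,0,0],"jaw":0.4}]'
```

```text
t: 30.3
ee_pos: [520.2, 246.3, 22.8]
orientation: [-3.097, 0.527, -0.0]
ft_force: [0.5, -0.7, -0.9]
width: 49.7
grasp_force: 30.0
```

```bash
python3 -m creep '[{"translation":[0.2,0,0],"angular":[0,0,0],"jaw":0.4},{"translation":[0.4,0,0],"angular":[0,0,0],"jaw":0.4},{"translation":[0.6,0,0],"angular":[0,0,0],"jaw":0.4},{"translation":[0.8,0,0],"angular":[0,0,0],"jaw":0.4},{"translation":[0.8,0,0],"angular":[0,0,0],"jaw":0.4},{"translation":[0.8,0,0],"angular":[0,0,0],"jaw":0.4},{"translation":[0.8,0,0],"angular":[0,0,0],"jaw":0.4},{"translation":[0.8,0,0],"angular":[0,0,0],"jaw":0.4}]'
```

```text
t: 31.3
ee_pos: [520.9, 246.0, 22.8]
orientation: [-3.097, 0.527, -0.0]
ft_force: [-0.3, -0.0, -2.1]
width: 49.7
grasp_force: 30.0
```

```bash
python3 -m creep '[{"translation":[0.2,0,0],"angular":[0,0,0],"jaw":0.4},{"translation":[0.4,0,0],"angular":[0,0,0],"jaw":0.4},{"translation":[0.6,0,0],"angular":[0,0,0],"jaw":0.4},{"translation":[0.8,0,0],"angular":[0,0,0],"jaw":0.4},{"translation":[0.8,0,0],"angular":[0,0,0],"jaw":0.4},{"translation":[0.8,0,0],"angular":[0,0,0],"jaw":0.4},{"translation":[0.8,0,0],"angular":[0,0,0],"jaw":0.4},{"translation":[0.8,0,0],"angular":[0,0,0],"jaw":0.4}]'
```

```text
t: 32.3
ee_pos: [521.7, 245.8, 22.8]
orientation: [-3.097, 0.527, -0.0]
ft_force: [0.4, -0.5, -0.7]
width: 49.5
grasp_force: 30.0
```

```bash
python3 -m creep '[{"translation":[0.2,0,0],"angular":[0,0,0],"jaw":0.4},{"translation":[0.4,0,0],"angular":[0,0,0],"jaw":0.4},{"translation":[0.6,0,0],"angular":[0,0,0],"jaw":0.4},{"translation":[0.8,0,0],"angular":[0,0,0],"jaw":0.4},{"translation":[0.8,0,0],"angular":[0,0,0],"jaw":0.4},{"translation":[0.8,0,0],"angular":[0,0,0],"jaw":0.4},{"translation":[0.8,0,0],"angular":[0,0,0],"jaw":0.4},{"translation":[0.8,0,0],"angular":[0,0,0],"jaw":0.4}]'
```

```text
t: 33.3
ee_pos: [522.3, 245.5, 22.8]
orientation: [3.097, -0.527, -0.0]
ft_force: [-0.9, 1.1, -0.9]
width: 49.5
grasp_force: 30.0
```

```bash
python3 -m creep '[{"translation":[0.2,0,0],"angular":[0,0,0],"jaw":0.4},{"translation":[0.4,0,0],"angular":[0,0,0],"jaw":0.4},{"translation":[0.5,0,0],"angular":[0,0,0],"jaw":0.4},{"translation":[0.6,0,0],"angular":[0,0,0],"jaw":0.4},{"translation":[0.6,0,0],"angular":[0,0,0],"jaw":0.4},{"translation":[0.6,0,0],"angular":[0,0,0],"jaw":0.4},{"translation":[0.6,0,0],"angular":[0,0,0],"jaw":0.4},{"translation":[0.6,0,0],"angular":[0,0,0],"jaw":0.4}]'
```

```text
t: 34.3
ee_pos: [522.4, 245.4, 22.8]
orientation: [3.097, -0.527, -0.002]
ft_force: [-5.3, 2.8, 0.8]
width: 49.6
grasp_force: 30.0
```

The stone is against the stop at about 6 N. I'll ease off, set it down and release.

```bash
python3 -m creep '[{"translation":[-0.2,0,0.1],"angular":[0,0,0],"jaw":0.4},{"translation":[-0.3,0,0.3],"angular":[0,0,0],"jaw":0.4},{"translation":[-0.3,0,0.4],"angular":[0,0,0],"jaw":0.4},{"translation":[-0.3,0,0.4],"angular":[0,0,0],"jaw":0.6},{"translation":[-0.3,0,0.4],"angular":[0,0,0],"jaw":0.8},{"translation":[-0.3,0,0.4],"angular":[0,0,0],"jaw":0.9},{"translation":[-0.3,0,0.4],"angular":[0,0,0],"jaw":0.9},{"translation":[-0.3,0,0.4],"angular":[0,0,0],"jaw":0.9}]' && python3 -m creep '[{"translation":[0,0,-2],"angular":[0,0,0],"jaw":0.9},{"translation":[0,0,-10],"angular":[0,0,0],"jaw":0.9},{"translation":[0,0,-25],"angular":[0,0,0],"jaw":0.9},{"translation":[0,0,-50],"angular":[0,0,0],"jaw":0.9},{"translation":[-30,0,-80],"angular":[0,0,0],"jaw":0.9},{"translation":[-60,40,-110],"angular":[0,0,0],"jaw":0.9},{"translation":[-70,90,-120],"angular":[0,0,0],"jaw":0.9},{"translation":[-70,140,-120],"angular":[0,0,0],"jaw":0.9}]'; python3 - <<'E'
from h import *
im=save("top","pics/t9.png");a=cv2.resize(im[185:255,145:215,::-1],(400,400),interpolation=cv2.INTER_CUBIC)
im=save("scene","pics/s9.png");b=cv2.resize(im[190:250,285:345,::-1],(400,400),interpolation=cv2.INTER_CUBIC)
cv2.imwrite("pics/c9.png",np.hstack([a,b]))
E
```

```text
t: 35.3
ee_pos: [522.8, 245.4, 22.4]
orientation: [-3.097, 0.527, -0.0]
ft_force: [0.2, -0.1, -0.2]
width: 78.8
grasp_force: 0.0
t: 36.3
ee_pos: [409.9, 135.9, 144.4]
orientation: [-3.096, 0.524, -0.005]
ft_force: [0.8, -0.5, 0.4]
width: 79.1
grasp_force: 0.0
```

View pics/c9.png

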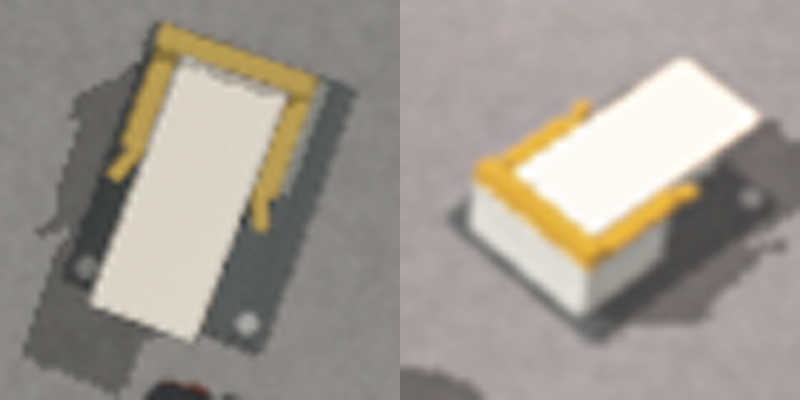

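The stone lies flat between the cheeks with its far end against the stop (top crop 180–285, 60–95). It is released and the arm is clear, so I'm handing in.

```bash
python3 -c "
from workcell import ctrl
print(ctrl.close_job())"
```

```text
the job is handed in; nothing more can be done
None
```

I handed the job in at about 36 s: the stone is lying flat and released on the rest, between the cheeks and against the end stop. Measured forces on it stayed under 10 N apart from the fixed 30 N pinch, no bystander was touched that I could see, and the hand-in returned no verdict.

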